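# Nudge a potter's bat along its base until it drops over the two pins

### The job

Push the wooden bat (the pale board with two holes) off the raised shelf of its grey base, straight along the base and away from you, until its two holes drop over the two brass pins and it lies flat and fully down on the base. Only push it with the fingers: do not grip it or lift it. Leave the stamp, the blue jar and the sanding block where they are.

Things in the scene. Friction and masses are not known exactly. Their poses are not given: they have to be found in the camera images.
- bat: The bat: a loose pale wooden board, 140 mm along its x, 110 mm along its y, 14 mm thick, 0.18 to 0.35 kg. Origin: centre of its underside; z up. Two 16 mm through holes at x = +48 and -48 mm, both at y = +8 mm. It starts flat on pin_base's shelf, its origin 75 to 100 mm in +y from its seat, up to 22 mm off in x, turned up to 0.25 rad from the base. Its +y edge trails and is the one to push.
- pin_base: The fixed base, 200 mm along its x, from -70 to +170 mm along its y; its pose varies; its y points roughly back towards the robot. Origin: on the bench top, under the seat; z up. From y = -70 to +59 mm a flat grey floor 12 mm above the bench, from +59 to +170 mm a raised aluminium shelf, top 21 mm above the bench. A desk lamp stands behind it to the left; its shade hangs over the bench straight ahead of the robot.
- seat (a point): Where the bat's origin comes to lie when seated, on the grey floor, at x = 0, y = 0, z = 12 mm of pin_base. The seated bat has the base's x and y directions (not half a turn round); its top is then 26 mm above the bench, 5 mm above the shelf.
- shelf_edge (a point): Middle of the shelf's top edge towards the pins, at x = 0, y = +59, z = 21 mm of pin_base. Pushed along the base's -y, the bat slides over this edge, rides on the pin tops, clears the edge about 4 mm before its seat and then drops, if it is squared up and within about 3 mm sideways.
- pin_left (a point): Centre of the top of the brass pin at x = +48, y = +8 mm of pin_base. The pin stands 8 mm out of the floor, its top 20 mm above the bench (1 mm below the shelf's top); 12 mm thick, tapering to 6 mm at the top.
- pin_right (a point): The same for the other brass pin, at x = -48, y = +8 mm of pin_base.
- stamp: Bystander: small turned wooden stamp standing upright, 29 mm across, 58 mm tall, beyond the base's -y end. Origin: centre of its underside.
- cobalt_jar: Bystander: blue jar with a black lid, 52 mm across, 66 mm tall, beyond the base's -y end. Origin: centre of its underside.
- sanding: Bystander: grey-green sanding block lying flat, 59 x 82 x 26 mm, beside the base's -x side. Origin: centre of its underside.
Mind the look-alikes: they are no part of the job. Several things have the shape of the bat; the one meant has the colours described above.

How it is judged:
By the outcome, as a careful person would: the job done as asked, in the order asked, and still so for the second after the job is handed in, with the robot touching nothing.
It also fails if it takes over 72 s, if anything falls off the work surface, if the arm or the gripper's body presses on something with over 40 N, if the wrist force passes 120 N, or if a joint passes its speed limit or range.

### The arm

A 6-joint arm with a two-finger parallel gripper is mounted at the origin on a cart in front of the work surface, level with it; the furniture and walls round the work are solid. World frame = base frame: x ahead of the robot, y to its left, z up, the work surface at z = 0. Lengths are in m, angles in rad, forces in N, time in s.
With the tool pointing down it reaches from about 0.4 to 0.825 m from the base axis. Payload 7 kg.
Tool frame: the origin (TCP) lies midway between the tips of the shut fingers; the grasp point (between the pads) lies 19 mm behind it; y points along the fingers, z is the direction in which the jaws open and shut, and the axes are right-handed (so a half turn about y gives the same grasp; the last joint's range is limited). The gripper opens to 88 mm and grips with 3 to 60 N. Pads are 19 mm wide; open, the fingers measure 130 mm over their backs; the gripper's body (78 mm by 193 mm) begins 47 mm behind the grasp point.
Start: joints at [-1.052, 0.359, 0.012, 0, -1.224, -0.288], TCP at [0.154, -0.657, 0.227] pointing down, gripper open.
Joint ranges: [-3.07, 3.07], [-1.43, 2.12], [-1.02, 1.25], [-3.03, 1.67], [-3.05, -0], [-3.03, 3.03]. Speed limits (rad/s): [2.39, 2.39, 3.01, 3.14, 3.14, 3.14].

### API

Orientations are given as [roll, pitch, yaw] about the fixed x, y, z axes, in that order (R = Rz(yaw) Ry(pitch) Rx(roll)).
In Python, from station import arm gives the robot as it stands.
- The arm moves only by the tool move_arm, never from a script. Its argument "deltas" is a list of rows, each an object with "dp": the shift along the tool's x, y, z in mm, a list of three; "rotation": the turn, a rotation vector about the tool's x, y, z in degrees, a list of three. A call has 1 to 5 rows; each row shifts and turns the pose as measured when the row begins, along the tool's axes as they then stand; what a row does not reach is not made up. A row lasts 1/12 s, in which the tool goes at most 41.7 mm and 7.16 degrees, less where a joint would pass 70% of its speed; a pose out of reach is approached as far as the arm can. A call is refused whole if a number of a shift passes 41.7 or a number of a turn 7.16, either way. A call with a gripper value outside its range is refused whole. "jaw" is the closure in counts, from 0 (fully open) to 255 (shut), set as the call begins (left out, the last holds). The fingers move at their own pace and stop on an object; "squeeze" is the grip in N (left out, the last holds). Time passes only in rows, so rows that do not move let the fingers close. It gives the time, the measured TCP pose, the force and the opening at its end, in the units of the state.
- arm.get_state(): the state, without advancing time (a new reading comes with each control period).
- arm.grab_frame(name): name is "scene" or "top" or "wrist"; returns a dict with "pixels" (384x512x3 uint8, red, green, blue), "z_map" (384x512 float32, m along the optical axis (not along the pixel's ray), 0 where there is no reading), "fx", "fy", "cx", "cy" (pixels), "cam_to_world" (4x4, takes a point from camera to world coordinates); the wrist camera has in their place "mount" (4x4, takes a point from camera to tool coordinates, whose origin is the TCP and whose axes are the tool frame's). Camera axes: x right, y down, z forward; pixel columns grow to the right and rows downward; lengths in m; the calibration is good to about 2 mm. A picture is of the moment at which its call begins: read the wrist's pose just before it.
- arm.job_done(): hands the job in, once; it reports no verdict.
The state is a dict: "t": time; "q": joint angles; "qd": joint speeds; "joint_efforts": joint torques, N m; "eef_pos": TCP position; "ee_rot": TCP orientation; "force": force on the tool from outside, world axes, zero at the start; "moment": the same for the moment, N m; "width": finger opening in m.
Only numpy, scipy, OpenCV 4.12 (cv2) and the standard library are available. Lean on these libraries where they do the work, as an engineer would, in place of code of your own. Each camera call takes 0.05 s, during which the arm holds its last target.

## Working session

There is one attempt and no reset: what is moved stays moved. The work goes in short steps, Python scripts to look and compute and a tool call to move; the robot and the scene stay as the last step left them, time stands still between calls to the robot, and variables do not carry over. Pictures are saved under pics/ and viewed, and the job is handed in when it is done.

Besides the shell and the picture viewer there is one more tool, called after ">>>" by a JSON object that holds its "op" and its "data". move_arm: Moves the arm, as the interface text tells. Its arguments: {"type":"object","properties":{"deltas":{"type":"array","items":{"type":"object","properties":{"dp":{"type":"array","items":{"type":"number"}},"rotation":{"type":"array","items":{"type":"number"}}}}},"jaw":{"type":"number"},"squeeze":{"type":"number"}},"required":["deltas"]}

```bash
mkdir -p pics; ls; cat > h.py <<'E'
import numpy as np,cv2
from station import arm
def snap(n,f):
    st=arm.get_state(); d=arm.grab_frame(n)
    cv2.imwrite('pics/'+f+'.png',d['pixels'][:,:,::-1])
    if 'cam_to_world' in d: T=d['cam_to_world']
    else:
        from scipy.spatial.transform import Rotation as R
        W=np.eye(4);W[:3,:3]=R.from_euler('xyz',st['ee_rot']).as_matrix();W[:3,3]=st['eef_pos'];T=W@d['mount']
    np.savez('pics/'+f+'.npz',z=d['z_map'],T=T,k=[d['fx'],d['fy'],d['cx'],d['cy']],rgb=d['pixels'])
    return d
def pts(f):
    a=np.load('pics/'+f+'.npz');z=a['z'];fx,fy,cx,cy=a['k'];v,u=np.indices(z.shape)
    P=np.stack([(u-cx)*z/fx,(v-cy)*z/fy,z],-1)@a['T'][:3,:3].T+a['T'][:3,3]
    P[z==0]=np.nan
    return P,a['rgb']
def proj(f,p):
    a=np.load('pics/'+f+'.npz');fx,fy,cx,cy=a['k'];T=np.linalg.inv(a['T'])
    c=np.atleast_2d(p)@T[:3,:3].T+T[:3,3];return np.stack([fx*c[:,0]/c[:,2]+cx,fy*c[:,1]/c[:,2]+cy],-1)
def crop(f,u0,v0,u1,v1,s,o):
    im=cv2.imread('pics/'+f+'.png')[v0:v1,u0:u1];cv2.imwrite('pics/'+o+'.png',cv2.resize(im,None,fx=s,fy=s,interpolation=cv2.INTER_CUBIC))
E
python3 - <<'E'
from h import *
for n in('scene','top','wrist'): snap(n,n+'0')
print(arm.get_state())
E
```

```text
pics
{'t': 0.15, 'q': array([-1.05192649e+00,  3.59185289e-01,  1.12789638e-02, -2.20552037e-04,
       -1.22407989e+00, -2.88115613e-01]), 'qd': array([-0.00161459, -0.00177657,  0.00275238,  0.00063685,  0.00059663,
        0.00040663]), 'joint_efforts': array([-1.59660216e-03, -5.83276284e+01,  2.93289632e+01,  7.00124726e+00,
        8.73966026e-03, -1.05991955e-04]), 'eef_pos': array([ 0.15427527, -0.65676908,  0.22587222]), 'ee_rot': array([-1.56959656e+00,  1.39312793e-04,  2.30679243e-01]), 'force': array([-0.79934805,  0.09892686, -0.20906204]), 'moment': array([ 0.01749929,  0.01416917, -0.01980819]), 'width': 0.08748437563508295}
```

View pics/scene0.png

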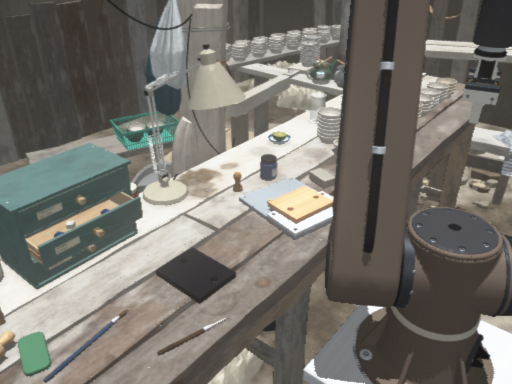

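View pics/top0.png

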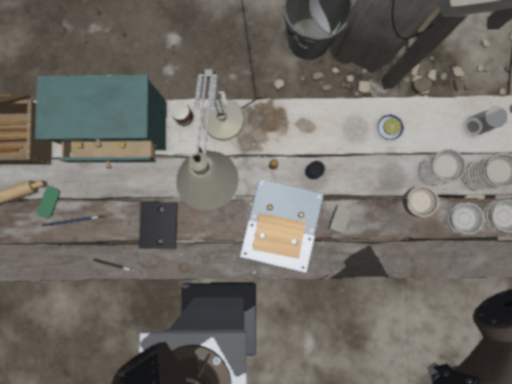

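View pics/wrist0.png

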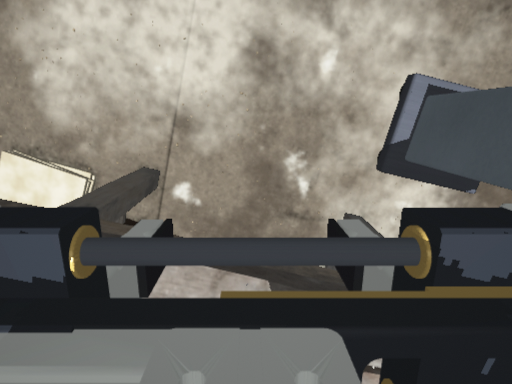

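The top view shows the pale bat with two holes at (280,237) on the white and grey base. The look-alike is a black board at (158,225). The brass pins are at (269,207) and (301,214), the stamp at (273,163), the jar at (315,170) and the sanding block at (340,218). The lamp shade is at (207,180). Next I'll check the bat in a close crop and measure.

```bash
python3 - <<'E'
from h import *
crop('top0',225,150,365,285,5,'c1')
P,rgb=pts('top0')
a=np.load('pics/top0.npz');print(a['k'],a['T'])
for n,u,v in [('bat',280,230),('floor',285,200),('shelf',250,250),('bench',200,240),('pinL',269,207),('pinR',301,214),('shade',207,165),('shade',207,195),('shadeR',232,180),('stamp',273,163),('jar',315,170),('sand',340,218),('black',158,225)]: print(n,P[v,u].round(4))
E
```

```text
[348.81368302 348.81368302 257.91989041 195.36388749] [[-0.00894695 -0.99833333  0.05701322  0.49801365]
 [-0.99993481  0.00933663  0.0065722  -0.20841944]
 [-0.00709356 -0.0569507  -0.99835179  1.06541107]
 [ 0.          0.          0.          1.        ]]
bat [ 0.4543 -0.2656  0.0369]
floor [ 0.5432 -0.2828  0.0165]
shelf [ 0.3957 -0.1767  0.0261]
bench [ 0.3732  0.1049 -0.7452]
pinL [ 0.5224 -0.2344  0.0225]
pinR [ 0.5007 -0.3296  0.0224]
shade [ 0.5913 -0.111   0.4281]
shade [ 0.5391 -0.1028  0.3752]
shadeR [ 0.5714 -0.1503  0.3469]
stamp [ 0.6492 -0.2464  0.0591]
jar [ 0.6264 -0.3665  0.0679]
sand [ 0.4878 -0.444   0.0287]
black [0.4715 0.1006 0.0123]
```

View pics/c1.png

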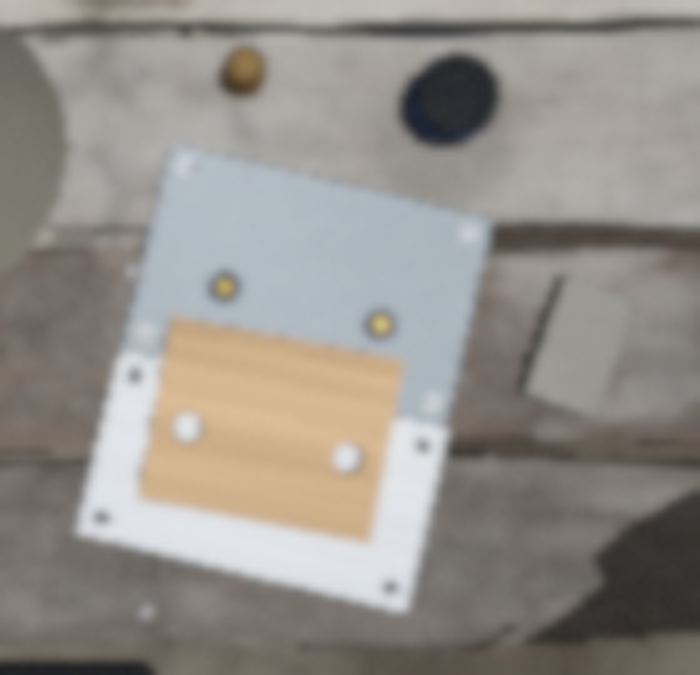

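```bash
cat >> h.py <<'E'
def ray(f,uv,z):
    a=np.load('pics/'+f+'.npz');fx,fy,cx,cy=a['k'];T=a['T'];uv=np.atleast_2d(uv).astype(float)
    d=np.stack([(uv[:,0]-cx)/fx,(uv[:,1]-cy)/fy,np.ones(len(uv))],-1)@T[:3,:3].T
    return T[:3,3]+d*((z-T[2,3])/d[:,2])[:,None]
E
python3 - <<'E'
from h import *
f='top0'
c=lambda l:np.array(l)/5.+[225-.4,150-.4]
pins=ray(f,c([(225,287),(380,324)]),.02)
print('pins',pins.round(4),np.linalg.norm(pins[0]-pins[1]))
xb=(pins[0]-pins[1])[:2];print('yaw pins',np.degrees(np.arctan2(xb[1],xb[0])))
cor=ray(f,c([(173,147),(493,222)]),.012);print('far corners',cor.round(4),np.linalg.norm(cor[0]-cor[1]),np.degrees(np.arctan2(*(cor[0]-cor[1])[[1,0]])))
nc=ray(f,c([(77,535),(408,612)]),.021);print('near corners',nc.round(4),np.linalg.norm(nc[0]-nc[1]),np.degrees(np.arctan2(*(nc[0]-nc[1])[[1,0]])))
a=np.load('pics/top0.npz');rgb=a['rgb'];hsv=cv2.cvtColor(rgb,cv2.COLOR_RGB2HSV)
m=((hsv[...,1]>75)&(hsv[...,2]>120)).astype(np.uint8);m[:, :245]=0;m[:,325:]=0;m[:212]=0;m[262:]=0
cn=max(cv2.findContours(m,0,2)[0],key=cv2.contourArea)
r=cv2.minAreaRect(cn);print(r)
bc=ray(f,cv2.boxPoints(r),.035);print('bat',bc.round(4),[np.linalg.norm(bc[i]-bc[i-1]).round(4) for i in range(4)])
bp=ray(f,c([(168,318),(404,358),(371,542),(138,498)]),.035);print('bat hand',bp.round(4),[np.linalg.norm(bp[i]-bp[i-1]).round(4) for i in range(4)])
h=ray(f,c([(187,427),(346,458)]),.033);print('holes',h.round(4),np.linalg.norm(h[0]-h[1]),np.degrees(np.arctan2(*(h[0]-h[1])[[1,0]])))
th=np.mean([np.arctan2(*(q[0]-q[1])[[1,0]]) for q in (pins,cor,nc)])
x=np.array([np.cos(th),np.sin(th)]);y=np.array([-np.sin(th),np.cos(th)])
o=pins.mean(0)[:2]-.008*y
print('th',th,'o',o)
for n,q in(('bat',bp),('box',bc),('holes',h),('far',cor),('near',nc)): print(n,(np.stack([(q[:,:2]-o)@x,(q[:,:2]-o)@y],-1)*1000).round(1).tolist())
E
```

```text
pins [[ 0.5225 -0.2362  0.02  ]
 [ 0.4995 -0.3286  0.02  ]] 0.09523905974105586
yaw pins 76.0474019527517
far corners [[ 0.6078 -0.2058  0.012 ]
 [ 0.5605 -0.3988  0.012 ]] 0.19869243796507485 76.20107674042845
near corners [[ 0.376  -0.1467  0.021 ]
 [ 0.3292 -0.3424  0.021 ]] 0.2012055488690678 76.55531568870747
((278.47857666015625, 235.11126708984375), (44.719058990478516, 34.5590705871582), 10.885527610778809)
bat [[ 0.4027 -0.1866  0.035 ]
 [ 0.502  -0.2066  0.035 ]
 [ 0.476  -0.3357  0.035 ]
 [ 0.3771 -0.3149  0.035 ]] [np.float64(0.1309), np.float64(0.1013), np.float64(0.1316), np.float64(0.101)]
bat hand [[ 0.5041 -0.202   0.035 ]
 [ 0.4794 -0.3407  0.035 ]
 [ 0.3721 -0.3196  0.035 ]
 [ 0.3988 -0.1834  0.035 ]] [np.float64(0.1069), np.float64(0.1409), np.float64(0.1093), np.float64(0.1388)]
holes [[ 0.4399 -0.2126  0.033 ]
 [ 0.421  -0.3059  0.033 ]] 0.09522668647179496 78.52684248620191
th 1.3311265176733478 o [ 0.51876424 -0.28432674]
bat [[76.5, 33.7], [-64.1, 24.9], [-69.1, 134.1], [69.5, 140.4]]
box [[67.4, 135.9], [71.5, 34.7], [-60.0, 29.4], [-63.4, 130.3]]
holes [[51.0, 93.6], [-44.2, 89.9]]
far [[97.4, -67.9], [-101.3, -67.7]]
near [[99.8, 171.4], [-101.4, 170.4]]
```

The pin spacing, base width and bat sides come out within 1–2 mm of the given sizes. In the base frame the bat is at about (+3.5, +84) mm, turned +2.8°. I'll square the open gripper to the base, behind the trailing edge, and push with both fingertips. First comes the turn.

>>> {"op": "move_arm", "data": {"deltas": [{"dp": [0,0,0],"rotation": [0,6.8,0]},{"dp": [0,0,0],"rotation": [0,6.8,0]},{"dp": [0,0,0],"rotation": [0,6.8,0]},{"dp": [0,0,0],"rotation": [0,6.8,0]},{"dp": [0,0,0],"rotation": [0,0,0]}], "jaw": 0}}

```text
t: 0.57
eef_pos: [0.154, -0.6557, 0.2237]
ee_rot: [-1.567, 0.003, -0.265]
force: [-0.3, 0.3, -0.1]
width: 0.0874
```

>>> {"op": "move_arm", "data": {"deltas": [{"dp": [8,0,32],"rotation": [0,0,0]},{"dp": [8,0,32],"rotation": [0,0,0]},{"dp": [8,0,32],"rotation": [0,0,0]},{"dp": [8,0,32],"rotation": [0,0,0]},{"dp": [8,0,32],"rotation": [0,0,0]}]}}

```text
t: 0.98
eef_pos: [0.2323, -0.5101, 0.2198]
ee_rot: [-1.564, 0.008, -0.252]
force: [0.6, 0.9, -0.3]
width: 0.0875
```

>>> {"op": "move_arm", "data": {"deltas": [{"dp": [8,0,32],"rotation": [0,0,0]},{"dp": [8,0,32],"rotation": [0,0,0]},{"dp": [8,0,32],"rotation": [0,0,0]},{"dp": [8,0,32],"rotation": [0,0,0]},{"dp": [0,0,0],"rotation": [0,0,0]}]}}

```text
t: 1.4
eef_pos: [0.2973, -0.3841, 0.2203]
ee_rot: [-1.563, 0.006, -0.227]
force: [-0.0, 0.6, -1.0]
width: 0.0878
```

```bash
cat >> h.py <<'E'
from scipy.spatial.transform import Rotation as R
TH=1.3311;O=np.array([0.51876,-0.28433])
XB=np.array([np.cos(TH),np.sin(TH)]);YB=np.array([-np.sin(TH),np.cos(TH)])
def tb(p): p=np.atleast_2d(p)[:,:2]-O; return np.stack([p@XB,p@YB],-1)*1000
def go(bx,by,bz,yaw=0):
    st=arm.get_state();Rc=R.from_euler('xyz',st['ee_rot'])
    t=np.r_[O+XB*bx/1000+YB*by/1000,bz/1000]
    Rt=R.from_euler('xyz',[-np.pi/2,0,TH-np.pi/2+np.radians(yaw)])
    print('t',st['t'],'base',tb(st['eef_pos']).round(1),'z',(st['eef_pos'][2]*1000).round(1),'F',st['force'].round(1))
    print('dp',(Rc.inv().apply(t-st['eef_pos'])*1000).round(1),'rot',np.degrees((Rc.inv()*Rt).as_rotvec()).round(2))
E
python3 -c "
from h import *
go(3,158,100)"
```

```text
t 1.4 base [[-149.5  191.4]] z 220.3 F [-0.   0.6 -1. ]
dp [ 36.1 121.4 151.1] rot [-0.47  0.74 -0.36]
```

>>> {"op": "move_arm", "data": {"deltas": [{"dp": [7,10,31],"rotation": [-0.4,0.7,-0.3]},{"dp": [7,15,31],"rotation": [0,0,0]},{"dp": [7,25,31],"rotation": [0,0,0]},{"dp": [7,25,31],"rotation": [0,0,0]},{"dp": [7,25,28],"rotation": [0,0,0]}]}}

```text
t: 1.82
eef_pos: [0.3709, -0.2431, 0.124]
ee_rot: [-1.574, -0.014, -0.22]
force: [1.5, 0.0, -0.2]
width: 0.0876
```

```bash
python3 -c "
from h import *
go(3,158,60)
snap('wrist','w1');snap('top','t1')"
```

```text
t 1.8167 base [[  5.  153.5]] z 124.0 F [ 1.5  0.  -0.2]
dp [-5.5 63.9 -1.7] rot [0.15 1.12 0.81]
```

View pics/w1.png

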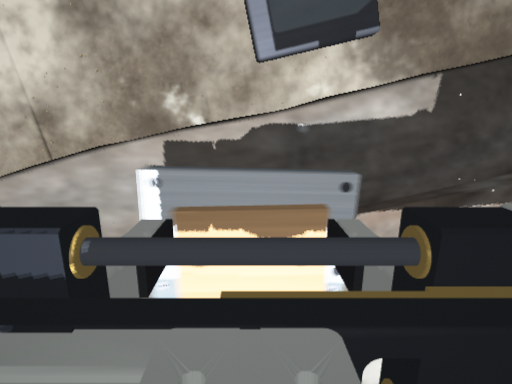

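View pics/t1.png

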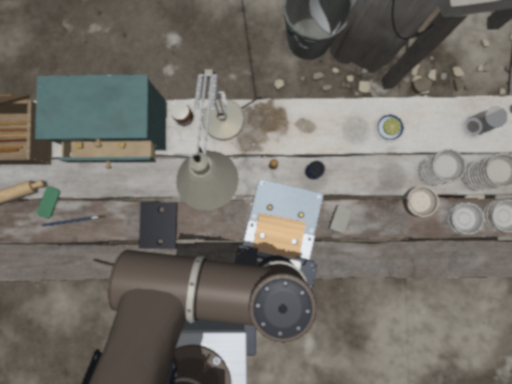

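The wrist view shows the bat's trailing edge at rows 205–235, columns 175–328, between the fingers and nearly square. The top view still shows the bat's far part and both pins. Next I'll descend behind the edge.

>>> {"op": "move_arm", "data": {"deltas": [{"dp": [-6,15,-2],"rotation": [0,1.1,0.8]},{"dp": [0,25,0],"rotation": [0,0,0]},{"dp": [0,20,0],"rotation": [0,0,0]},{"dp": [0,0,0],"rotation": [0,0,0]}]}}

```text
t: 2.25
eef_pos: [0.3649, -0.2421, 0.0612]
ee_rot: [-1.574, 0.004, -0.217]
force: [-1.4, 0.6, -0.2]
width: 0.0876
```

```bash
python3 -c "
from h import *
go(3,160,35)
snap('scene','s2')
crop('s2',220,150,370,260,5,'s2c')"
```

```text
t 2.25 base [[  4.5 159.5]] z 61.2 F [-1.4  0.6 -0.2]
dp [-0.5 26.2 -1.4] rot [ 0.17  1.3  -0.22]
```

View pics/s2c.png

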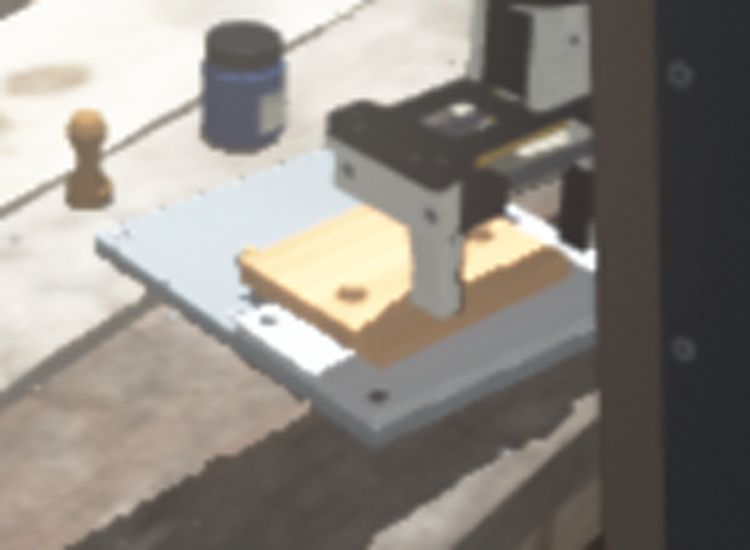

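The crop shows the fingers hanging above the shelf just behind the trailing edge. I'll go lower in small steps and watch the force.

>>> {"op": "move_arm", "data": {"deltas": [{"dp": [-2,14,-1],"rotation": [0.2,2.0,-0.2]},{"dp": [-1,12,0],"rotation": [0,0,0]},{"dp": [0,0,0],"rotation": [0,0,0]}]}}

```text
t: 2.55
eef_pos: [0.3651, -0.245, 0.0401]
ee_rot: [-1.571, -0.006, -0.248]
force: [0.2, 0.3, 0.2]
width: 0.0877
```

```bash
python3 -c "
from h import *
go(3,160,25)
snap('wrist','w3')
P,rgb=pts('w3')
import numpy as np
for v in range(170,240,5): print(v,(P[v,[190,250,310]]*1000).round(0).tolist())
crop('w3',100,150,400,300,2.5,'w3c')"
```

```text
t 2.55 base [[  1.8 158.6]] z 40.1 F [0.2 0.3 0.2]
dp [-1.5 15.   1.2] rot [ 0.02 -0.47  0.34]
170 [[325.0, -276.0, 2.0], [335.0, -237.0, 0.0], [345.0, -197.0, 2.0]]
175 [[328.0, -277.0, 0.0], [338.0, -238.0, 1.0], [348.0, -198.0, 1.0]]
180 [[332.0, -278.0, 1.0], [342.0, -238.0, 2.0], [352.0, -199.0, 1.0]]
185 [[335.0, -279.0, 0.0], [345.0, -239.0, 1.0], [356.0, -199.0, -1.0]]
190 [[338.0, -280.0, 1.0], [349.0, -240.0, 1.0], [358.0, -200.0, 2.0]]
195 [[342.0, -281.0, 1.0], [352.0, -241.0, 1.0], [362.0, -201.0, 1.0]]
200 [[344.0, -281.0, 8.0], [353.0, -241.0, 8.0], [363.0, -202.0, 9.0]]
205 [[345.0, -279.0, 18.0], [353.0, -241.0, 19.0], [362.0, -205.0, 20.0]]
210 [[347.0, -278.0, 22.0], [356.0, -242.0, 22.0], [365.0, -206.0, 23.0]]
215 [[350.0, -279.0, 23.0], [359.0, -243.0, 21.0], [368.0, -206.0, 23.0]]
220 [[353.0, -281.0, 22.0], [362.0, -244.0, 23.0], [371.0, -207.0, 23.0]]
225 [[356.0, -281.0, 22.0], [366.0, -244.0, 22.0], [375.0, -208.0, 23.0]]
230 [[359.0, -282.0, 22.0], [369.0, -245.0, 21.0], [378.0, -208.0, 23.0]]
235 [[363.0, -284.0, 22.0], [372.0, -246.0, 22.0], [382.0, -209.0, 21.0]]
```

View pics/w3c.png

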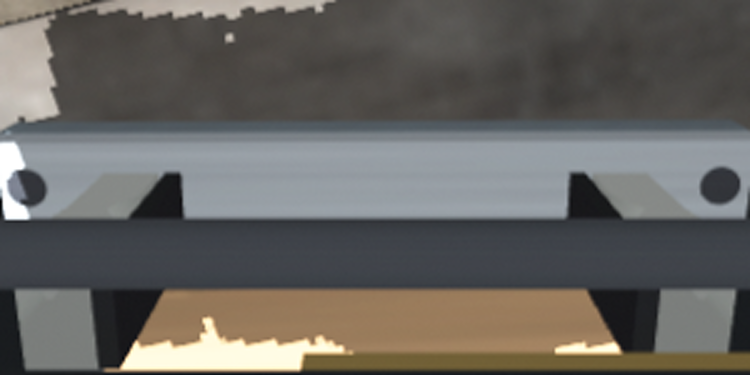

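```bash
python3 -c "
from h import *
P,rgb=pts('w3')
for u in (148,160,340,352):
  for v in (216,218,220,222,226,230): print(u,v,(P[v,u]*1000).round(1),tb(P[v,u]).round(1))"
```

```text
148 216 [ 343.9 -305.4   22.1] [[-62.  164.9]]
148 218 [ 345.1 -305.7   22.3] [[-62.  163.6]]
148 220 [ 339.6 -294.9   47.7] [[-52.8 171.5]]
148 222 [ 340.  -294.    50.4] [[-51.9 171.4]]
148 226 [ 340.3 -291.9   56.9] [[-49.7 171.6]]
148 230 [ 341.  -290.5   61.6] [[-48.2 171.3]]
160 216 [ 345.7 -297.9   22.4] [[-54.3 164.9]]
160 218 [ 347.1 -298.6   21.9] [[-54.6 163.4]]
160 220 [ 341.6 -289.2   46.3] [[-46.7 170.9]]
160 222 [ 341.6 -287.8   50.5] [[-45.5 171.3]]
160 226 [ 343.3 -288.1   51.7] [[-45.3 169.5]]
160 230 [ 343.7 -286.3   57.6] [[-43.5 169.6]]
340 216 [ 373.7 -187.9   22.1] [[ 59.2 163.8]]
340 218 [ 374.9 -188.2   22.3] [[ 59.2 162.6]]
340 220 [ 365.6 -193.9   46.7] [[ 51.5 170.3]]
340 222 [ 365.3 -194.8   50. ] [[ 50.6 170.3]]
340 226 [ 366.2 -195.8   52.9] [[ 49.8 169.2]]
340 230 [ 365.8 -197.4   58.5] [[ 48.1 169.2]]
352 216 [ 375.4 -180.6   22.2] [[ 66.7 163.8]]
352 218 [ 376.9 -180.7   21.8] [[ 67.  162.4]]
352 220 [ 367.1 -187.6   46.9] [[ 58.  170.3]]
352 222 [ 366.8 -188.6   50.2] [[ 56.9 170.3]]
352 226 [ 366.4 -190.5   55.9] [[ 55.  170.3]]
352 230 [ 366.2 -192.1   60.8] [[ 53.4 170.1]]
```

The open tips sit about 5 mm above the TCP (tips at z≈45 when the TCP is at 40), and the finger's rear face is 12 mm behind the TCP. A TCP height of about 20 mm should put the tips at 24–25 mm.

>>> {"op": "move_arm", "data": {"deltas": [{"dp": [-2,10,1],"rotation": [0,-0.5,0.3]},{"dp": [0,8,0],"rotation": [0,0,0]},{"dp": [0,0,0],"rotation": [0,0,0]}]}}

```text
t: 2.85
eef_pos: [0.3667, -0.2448, 0.0254]
ee_rot: [-1.571, -0.007, -0.236]
force: [-0.0, 0.6, -0.4]
width: 0.0877
```

```bash
python3 -c "
from h import *
go(3,160,20)
snap('wrist','w4')
P,rgb=pts('w4')
for u in (150,160,340,350):
  for v in range(206,226,2): print(u,v,(P[v,u,2]*1000).round(1),tb(P[v,u]).round(1))"
```

```text
t 2.85 base [[  2.3 157.1]] z 25.4 F [-0.   0.6 -0.4]
dp [-3.   5.3  0.7] rot [0.03 0.21 0.43]
150 206 11.7 [[-58.2 170.6]]
150 208 17.9 [[-56.1 171.3]]
150 210 19.8 [[-55.5 170.7]]
150 212 21.4 [[-55. 170.]]
150 214 22.0 [[-54.9 169. ]]
150 216 21.0 [[-55.4 167.4]]
150 218 22.3 [[-55.  166.6]]
150 220 32.4 [[-51.5 169.1]]
150 222 35.5 [[-50.5 169.1]]
150 224 38.2 [[-49.6 169.1]]
160 206 11.3 [[-52.2 170.5]]
160 208 16.7 [[-50.6 170.9]]
160 210 20.9 [[-49.3 171.1]]
160 212 21.9 [[-49.1 170.2]]
160 214 21.2 [[-49.4 168.7]]
160 216 21.8 [[-49.3 167.7]]
160 218 22.5 [[-49.2 166.7]]
160 220 32.4 [[-46.1 169.1]]
160 222 35.0 [[-45.3 169. ]]
160 224 36.8 [[-44.8 168.5]]
340 206 8.9 [[ 58.7 170.1]]
340 208 14.7 [[ 56.9 170.6]]
340 210 18.3 [[ 55.9 170.6]]
340 212 21.0 [[ 55.1 170.2]]
340 214 23.0 [[ 54.6 169.7]]
340 216 21.8 [[ 55.  168.1]]
340 218 22.1 [[ 55.  166.9]]
340 220 31.7 [[ 52.  169.2]]
340 222 34.4 [[ 51.2 169.1]]
340 224 38.3 [[ 50.1 169.4]]
350 206 10.0 [[ 64.4 170.5]]
350 208 12.3 [[ 63.8 169.9]]
350 210 17.5 [[ 62.  170.3]]
350 212 20.4 [[ 61.1 170. ]]
350 214 22.4 [[ 60.5 169.5]]
350 216 22.0 [[ 60.7 168.2]]
350 218 22.6 [[ 60.6 167.2]]
350 220 32.2 [[ 57.3 169.4]]
350 222 35.1 [[ 56.4 169.4]]
350 224 38.6 [[ 55.2 169.6]]
```

>>> {"op": "move_arm", "data": {"deltas": [{"dp": [-1,5,0.7],"rotation": [0,0.2,0.4]},{"dp": [0,0,0],"rotation": [0,0,0]}]}}

```text
t: 3.07
eef_pos: [0.3669, -0.2442, 0.0216]
ee_rot: [-1.572, -0.002, -0.239]
force: [-0.1, -0.2, -0.7]
width: 0.0876
```

```bash
python3 -c "
from h import *
go(3,150,19)"
```

```text
t 3.0667 base [[  3.  157.1]] z 21.6 F [-0.1 -0.2 -0.7]
dp [7.1 2.6 0. ] rot [0.05 0.05 0.09]
```

Now I'm pushing along the base (tool +x).

>>> {"op": "move_arm", "data": {"deltas": [{"dp": [5,2.5,0],"rotation": [0,0,0]},{"dp": [5,0,0],"rotation": [0,0,0]},{"dp": [5,0,0],"rotation": [0,0,0]},{"dp": [5,0,0],"rotation": [0,0,0]},{"dp": [0,0,0],"rotation": [0,0,0]}]}}

```text
t: 3.48
eef_pos: [0.3782, -0.2468, 0.0219]
ee_rot: [-1.572, 0.015, -0.238]
force: [-0.1, 0.0, 1.3]
width: 0.0877
```

```bash
python3 -c "
from h import *
go(3,120,20)
snap('top','t5');crop('t5',225,150,365,285,5,'t5c')
snap('wrist','w5')"
```

```text
t 3.4833 base [[  3.1 145.4]] z 21.9 F [-0.1  0.   1.3]
dp [25.5  1.5 -0.2] rot [ 0.1   0.1  -0.87]
```

View pics/t5c.png

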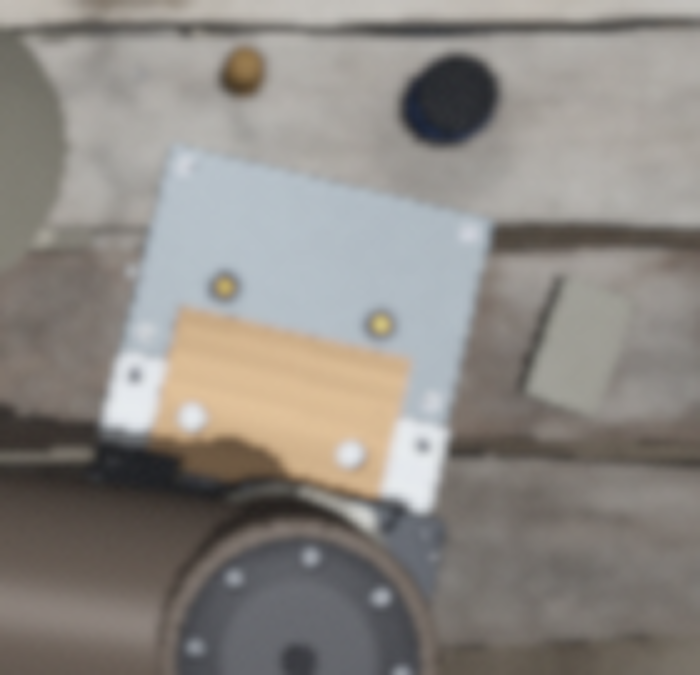

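View pics/w5.png

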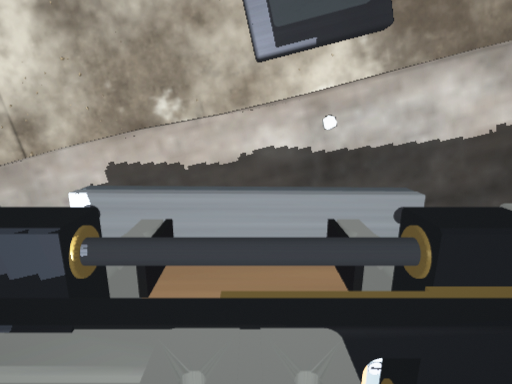

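```bash
cat >> h.py <<'E'
def rep(f,holes,front=None):
    c=lambda l:np.array(l)/5.+[225-.4,150-.4]
    h=tb(ray(f,c(holes),.033));d=h[0]-h[1];a=np.arctan2(d[1],d[0])
    m=h.mean(0);print('holes',h.round(1).tolist(),'len',np.hypot(*d).round(1),'yaw',np.degrees(a).round(2),'origin',(m-8*np.array([-np.sin(a),np.cos(a)])).round(1))
    if front:
        h=tb(ray(f,c(front),.035));d=h[0]-h[1];a=np.arctan2(d[1],d[0]);m=h.mean(0)
        print('front',h.round(1).tolist(),'len',np.hypot(*d).round(1),'yaw',np.degrees(a).round(2),'origin',(m+55*np.array([-np.sin(a),np.cos(a)])).round(1))
E
python3 -c "
from h import *
rep('t5',[(191,416),(351,454)],[(180,307),(410,357)])"
```

```text
holes [[50.1, 86.8], [-46.5, 86.9]] len 96.7 yaw -0.07 origin [ 1.8 78.8]
front [[71.1, 25.8], [-67.4, 23.5]] len 138.6 yaw 0.96 origin [ 0.9 79.6]
```

The bat is squared up (yaw about 0–1°), origin about (+1.5, 79) mm. I'll keep pushing with a slight drift in −x.

>>> {"op": "move_arm", "data": {"deltas": [{"dp": [7,1,-0.3],"rotation": [0,0.1,-0.8]},{"dp": [7,0,-0.3],"rotation": [0,0,0]},{"dp": [7,0,-0.3],"rotation": [0,0,0]},{"dp": [7,0,-0.2],"rotation": [0,0,0]},{"dp": [7,0,0],"rotation": [0,0,0]}]}}

```text
t: 4.0
eef_pos: [0.3794, -0.2474, 0.0212]
ee_rot: [-1.571, 0.059, -0.241]
force: [-20.3, 14.3, 38.0]
width: 0.0875
```

```bash
python3 -c "
from h import *
go(2,100,20)"
```

```text
t 4.0 base [[  2.8 144.1]] z 21.2 F [-20.3  14.3  38. ]
dp [44.1 -1.4 -0.8] rot [ 0.04 -0.08 -3.36]
```

There's unexpected resistance, so I'll back off first and then find out what's touching.

>>> {"op": "move_arm", "data": {"deltas": [{"dp": [-4,-2,0],"rotation": [0,0,0]},{"dp": [0,0,0],"rotation": [0,0,0]}]}}

```text
t: 4.17
eef_pos: [0.3742, -0.246, 0.0237]
ee_rot: [-1.572, 0.061, -0.241]
force: [-0.3, -0.6, -0.3]
width: 0.0876
```

```bash
python3 -c "
from h import *
go(2,145,22)
s=arm.get_state();print(s['moment'],s['q'],s['joint_efforts'],s['qd'])
snap('top','t6');crop('t6',225,150,365,285,5,'t6c')
snap('scene','s6')
snap('wrist','w6')"
```

```text
t 4.1667 base [[  2.9 149.6]] z 23.7 F [-0.3 -0.6 -0.3]
dp [ 4.7  1.4 -0.9] rot [ 0.04 -0.06 -3.52]
[-0.02111903 -0.23916796 -0.0207314 ] [-0.14381851  0.26908445 -0.67990177 -0.00822027 -0.68310125 -1.66115355] [-9.79860721e-03 -4.01120210e+01  1.80647904e+01  4.37273428e+00
 -5.87493181e-01  1.55148015e-02] [0.00082754 0.01584393 0.02213197 0.00910117 0.00622584 0.00236127]
```

View pics/s6.png

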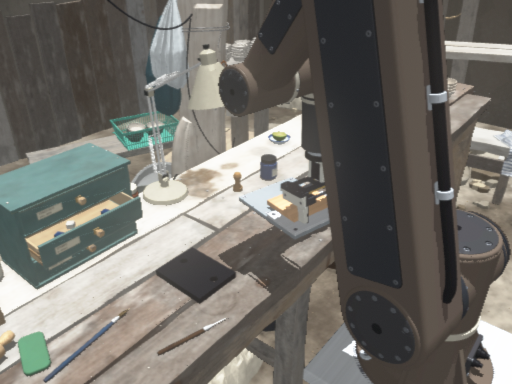

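View pics/t6c.png

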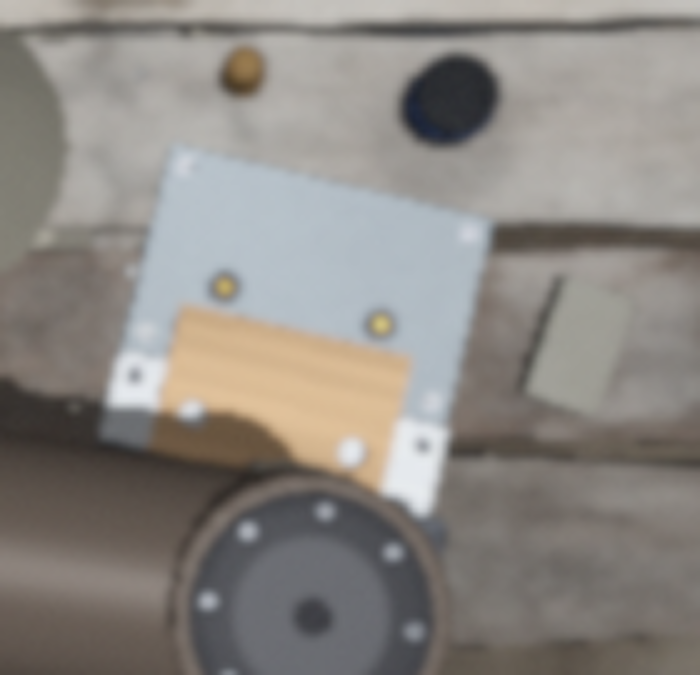

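View pics/w6.png

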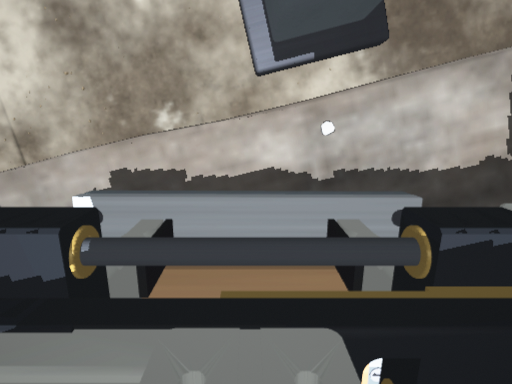

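The cause is clear. The tips were already on the shelf at TCP z≈21.5: the earlier commanded descent stalled there, and the force was mostly upward. So the real tips are at TCP height, and what I took for the tip in the wrist depth was a higher rear chamfer. I'll rise to z≈24.5, level the tilt and carry on.

>>> {"op": "move_arm", "data": {"deltas": [{"dp": [-2,-1.5,-0.5],"rotation": [0,0,-3.5]},{"dp": [0,0,0],"rotation": [0,0,0]},{"dp": [0,0,0],"rotation": [0,0,0]}]}}

```text
t: 4.57
eef_pos: [0.3761, -0.2471, 0.0244]
ee_rot: [-1.572, -0.005, -0.24]
force: [0.9, -1.0, -0.1]
width: 0.0879
```

```bash
python3 -c "
from h import *
go(2,145,24.5)
rep('t6',[(191,411),(352,452)],[(182,306),(411,356)])"
```

```text
t 4.5667 base [[  2.3 147.5]] z 24.4 F [ 0.9 -1.  -0.1]
dp [ 2.5 -0.1 -0.3] rot [ 0.07 -0.02  0.31]
holes [[50.8, 83.9], [-46.8, 85.6]] len 97.7 yaw -0.99 origin [ 1.9 76.8]
front [[70.1, 25.0], [-67.9, 22.8]] len 138.0 yaw 0.91 origin [ 0.2 78.9]
```

>>> {"op": "move_arm", "data": {"deltas": [{"dp": [6,0,0],"rotation": [0,0,0.3]},{"dp": [6,0,0],"rotation": [0,0,0]},{"dp": [6,0,0],"rotation": [0,0,0]},{"dp": [6,0,0],"rotation": [0,0,0]}]}}

```text
t: 4.9
eef_pos: [0.3977, -0.2528, 0.0234]
ee_rot: [-1.572, 0.009, -0.241]
force: [-4.0, 2.1, 3.8]
width: 0.0879
```

```bash
python3 -c "
from h import *
go(2,110,24.5)
snap('top','t7');crop('t7',225,150,365,285,5,'t7c')"
```

```text
t 4.9 base [[  1.9 125.1]] z 23.4 F [-4.   2.1  3.8]
dp [15.1 -1.3  0.1] rot [ 0.08 -0.09 -0.5 ]
```

View pics/t7c.png

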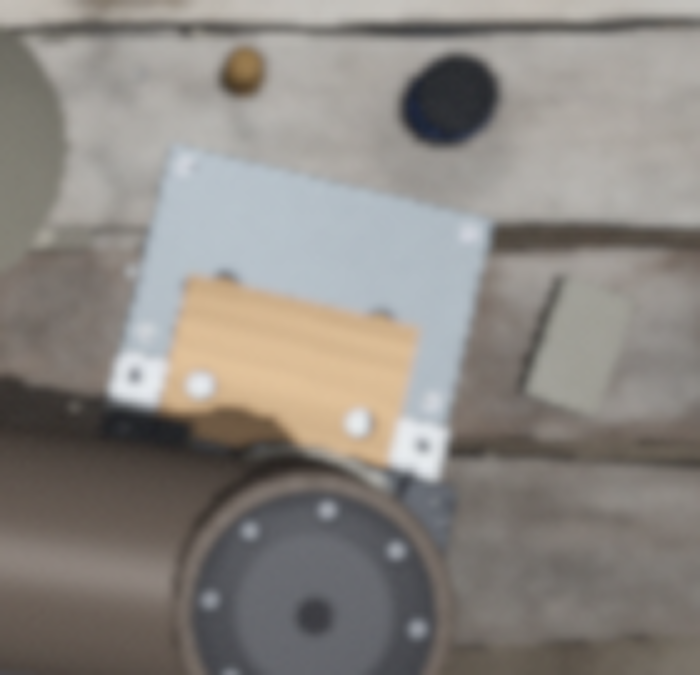

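```bash
python3 -c "
from h import *
rep('t7',[(200,385),(359,423)],[(186,276),(417,326)])"
```

```text
holes [[49.1, 67.8], [-47.1, 68.1]] len 96.2 yaw -0.17 origin [ 1. 60.]
front [[71.8, 7.2], [-67.4, 4.8]] len 139.3 yaw 0.99 origin [ 1.3 61. ]
```

The bat is square, with its origin at (+1.1, 60.5) mm, and its front edge has passed over the pin tops. Continuing.

>>> {"op": "move_arm", "data": {"deltas": [{"dp": [6,-1.2,-0.2],"rotation": [0,0,-0.5]},{"dp": [6,-0.2,-0.2],"rotation": [0,0,0]},{"dp": [6,-0.2,-0.2],"rotation": [0,0,0]},{"dp": [6,-0.2,-0.2],"rotation": [0,0,0]},{"dp": [6,-0.2,-0.2],"rotation": [0,0,0]}]}}

```text
t: 5.37
eef_pos: [0.4313, -0.2621, 0.0245]
ee_rot: [-1.572, -0.001, -0.241]
force: [-2.2, 0.4, -0.3]
width: 0.0874
```

```bash
python3 -c "
from h import *
go(1,70,24.5)
snap('top','t8');crop('t8',225,150,365,285,5,'t8c')"
```

```text
t 5.3667 base [[ 0.8 90.3]] z 24.5 F [-2.2  0.4 -0.3]
dp [20.3 -0.   0.2] rot [ 0.08 -0.08  0.06]
```

View pics/t8c.png

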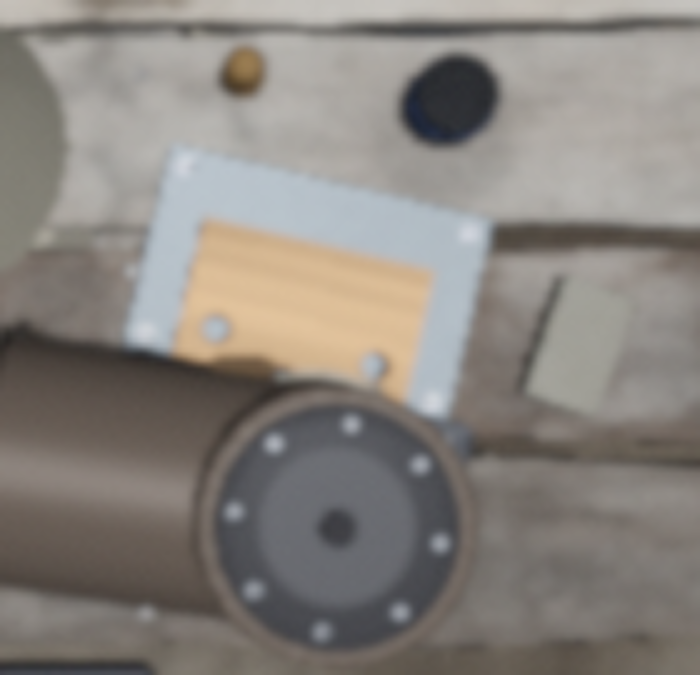

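```bash
python3 -c "
from h import *
rep('t8',[(217,328),(374,366)],[(203,219),(434,268)])
rep('t8',[(217,328),(374,366)],[(203,219),(434,268)])
c=lambda l:np.array(l)/5.+[224.6,149.6]
for s in ([(182,318),(201,235)],[(433,285),(412,380)]): print(tb(ray('t8',c(s),.035)).round(1))"
```

```text
holes [[47.0, 32.9], [-48.2, 33.5]] len 95.2 yaw -0.37 origin [-0.7 25.2]
front [[69.7, -28.0], [-69.6, -30.9]] len 139.4 yaw 1.19 origin [-1.1 25.6]
holes [[47.0, 32.9], [-48.2, 33.5]] len 95.2 yaw -0.37 origin [-0.7 25.2]
front [[69.7, -28.0], [-69.6, -30.9]] len 139.4 yaw 1.19 origin [-1.1 25.6]
[[ 68.5  31.9]
 [ 68.7 -18.5]]
[[-71.3 -20.9]
 [-71.6  36.4]]
```

The bat is at about (−0.9, 25.4) mm and square. I'll push on with a slight +x drift, then finish in small steps.

>>> {"op": "move_arm", "data": {"deltas": [{"dp": [6,-0.2,0.3],"rotation": [0,0,0]},{"dp": [6,-0.2,0.3],"rotation": [0,0,0]},{"dp": [5,-0.2,0.3],"rotation": [0,0,0]}]}}

```text
t: 5.67
eef_pos: [0.45, -0.2659, 0.0252]
ee_rot: [-1.572, -0.001, -0.241]
force: [-2.2, 0.9, 0.4]
width: 0.0877
```

```bash
python3 -c "
from h import *
go(1,66,24)
snap('top','t9');crop('t9',225,150,365,285,5,'t9c')"
```

```text
t 5.6667 base [[ 1.6 71.2]] z 25.2 F [-2.2  0.9  0.4]
dp [ 5.2  1.2 -0.6] rot [ 0.1  -0.08  0.05]
```

View pics/t9c.png

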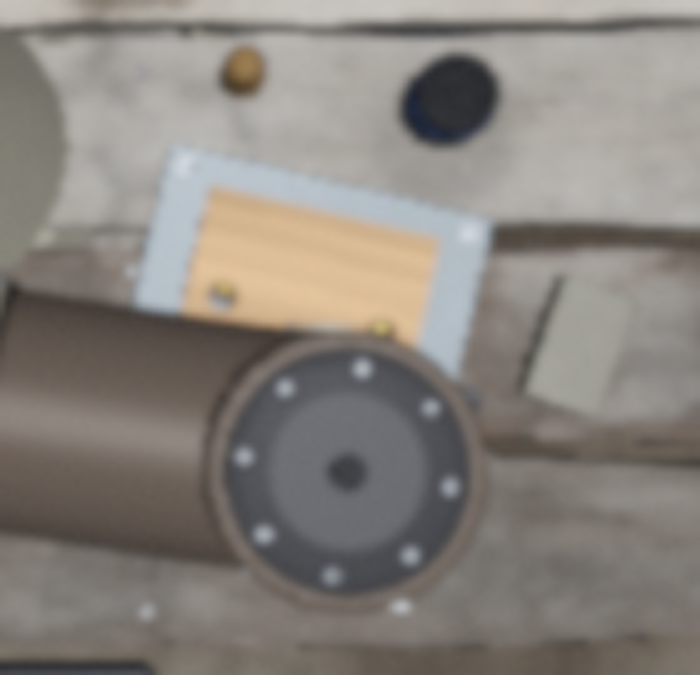

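Both brass pins now show inside the holes at (222,290) and (381,330), laterally centred. Last millimetres, with the tips a little lower.

>>> {"op": "move_arm", "data": {"deltas": [{"dp": [2,1,0],"rotation": [0,0,0]},{"dp": [2.5,0.3,0],"rotation": [0,0,0]},{"dp": [2,0,0],"rotation": [0,0,0]},{"dp": [0,0,0],"rotation": [0,0,0]}]}}

```text
t: 6.05
eef_pos: [0.4586, -0.2679, 0.0243]
ee_rot: [-1.573, -0.002, -0.24]
force: [-1.3, 0.7, 0.7]
width: 0.088
```

```bash
python3 -c "
from h import *
go(1,64.5,23.5)
snap('top','t10');crop('t10',225,150,365,285,5,'t10c')
snap('scene','s10');crop('s10',220,150,370,260,5,'s10c')
P,_=pts('t10');print((P[195:205:3,272:305:8,2]*1000).round(1))"
```

```text
t 6.05 base [[ 1.7 62.3]] z 24.3 F [-1.3  0.7  0.7]
dp [-2.2  0.8 -0.7] rot [ 0.11 -0.04  0.14]
[[27.8 24.5 28.7 28.1 27. ]
 [27.4 27.5 29.5 30.4 26.8]
 [28.6  nan 30.3 29.5 26.3]
 [27.4 27.8 28.9 29.3 27.9]]
```

View pics/t10c.png

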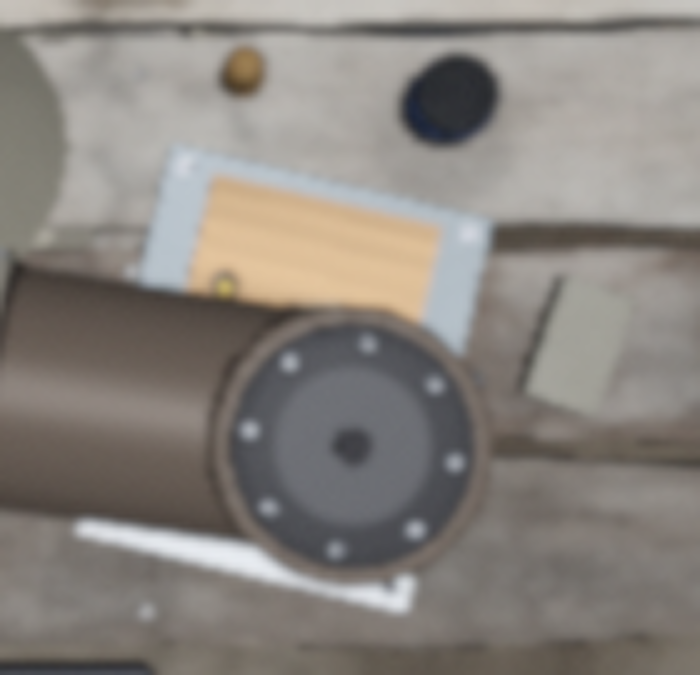

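View pics/s10c.png

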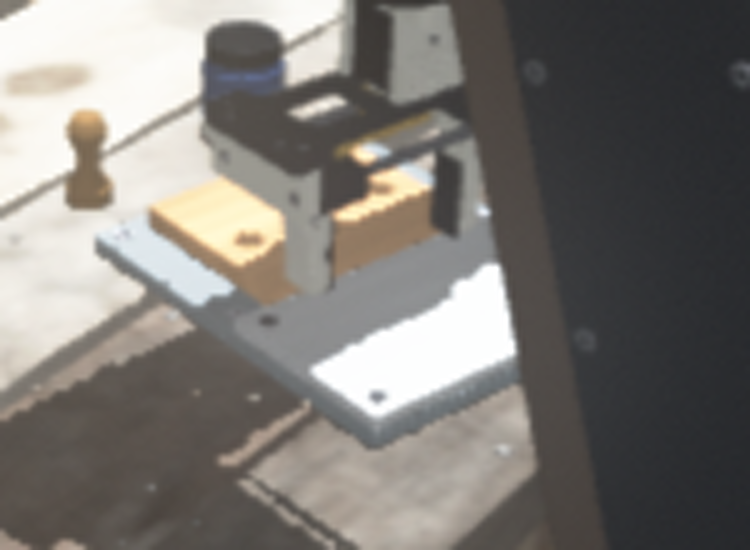

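The bat's top now reads about 28 mm, down from 37 mm, with the sensor a few mm high throughout. It looks dropped. I'll back off, lift clear and check it unobstructed.

>>> {"op": "move_arm", "data": {"deltas": [{"dp": [-6,0,0],"rotation": [0,0,0]},{"dp": [-10,-2,0],"rotation": [0,0,0]},{"dp": [-10,-10,0],"rotation": [0,0,0]},{"dp": [-10,-30,0],"rotation": [0,0,0]},{"dp": [-10,-35,0],"rotation": [0,0,0]}]}}

```text
t: 6.57
eef_pos: [0.4087, -0.2552, 0.097]
ee_rot: [-1.573, 0.005, -0.241]
force: [0.4, 0.0, 0.5]
width: 0.0876
```

>>> {"op": "move_arm", "data": {"deltas": [{"dp": [-8,-20,-30],"rotation": [0,0,0]},{"dp": [-5,-10,-35],"rotation": [0,0,0]},{"dp": [-5,0,-35],"rotation": [0,0,0]},{"dp": [-5,0,-35],"rotation": [0,0,0]},{"dp": [0,0,-20],"rotation": [0,0,0]}]}}

```text
t: 6.98
eef_pos: [0.3496, -0.4019, 0.14]
ee_rot: [-1.576, -0.016, -0.229]
force: [0.6, 0.2, 0.4]
width: 0.0879
```

```bash
python3 -c "
from h import *
go(1,64.5,23.5)
snap('top','t11');crop('t11',225,150,365,285,5,'t11c')
snap('scene','s11');crop('s11',220,150,370,260,5,'s11c')
P,_=pts('t11')
for bx,by,z in [(60,-40,.026),(-60,-40,.026),(60,45,.026),(-60,45,.026),(0,0,.026),(85,0,.012),(-85,0,.012),(0,100,.021),(80,100,.021),(-80,120,.021)]:
  w=np.r_[O+XB*bx/1000+YB*by/1000,z];u,v=proj('t11',w)[0].round().astype(int);print(bx,by,z,np.nanmedian(P[v-1:v+2,u-1:u+2,2]).round(4))
"
```

```text
t 6.9833 base [[-154.4  136.4]] z 140.0 F [0.6 0.2 0.4]
dp [ 71.6 116.8 155.3] rot [0.3  0.58 0.92]
60 -40 0.026 0.0272
-60 -40 0.026 0.029
60 45 0.026 0.5344
-60 45 0.026 0.0267
0 0 0.026 0.0277
85 0 0.012 0.0133
-85 0 0.012 0.0148
0 100 0.021 0.5606
80 100 0.021 0.5643
-80 120 0.021 0.5605
```

View pics/t11c.png

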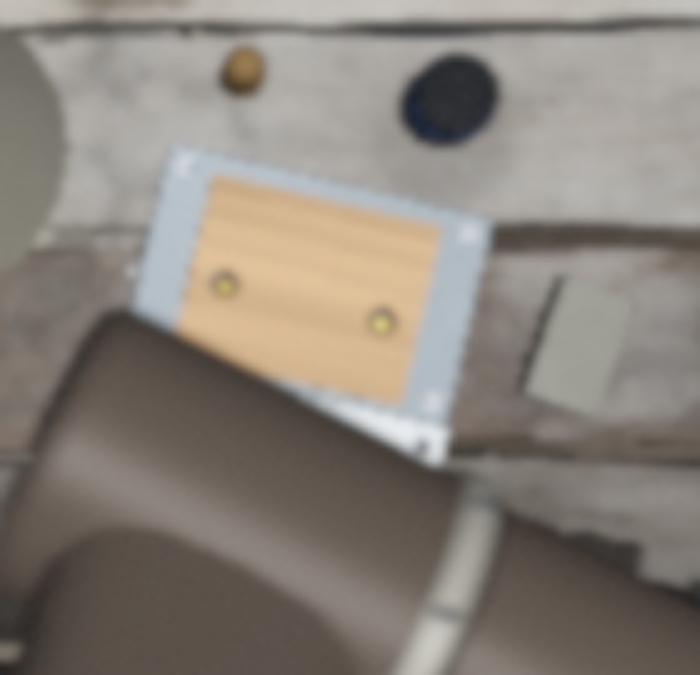

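View pics/s11c.png

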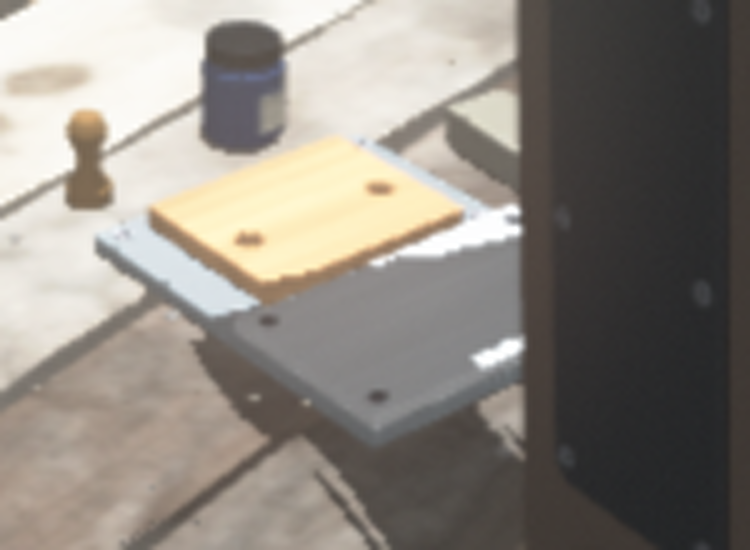

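```bash
python3 -c "
from h import *
P,_=pts('s11')
for bx,by,z in [(60,-45,.026),(-55,-45,.026),(62,48,.026),(55,30,.026),(-55,45,.026),(0,0,.026),(0,45,.026),(85,0,.012),(85,40,.012),(85,80,.021),(0,100,.021)]:
  w=np.r_[O+XB*bx/1000+YB*by/1000,z];u,v=proj('s11',w)[0].round().astype(int);print(bx,by,z,(u,v),np.nanmedian(P[v-1:v+2,u-1:u+2,2]).round(4))
"
```

```text
60 -45 0.026 (np.int64(254), np.int64(191)) 0.0268
-55 -45 0.026 (np.int64(285), np.int64(180)) 0.0265
62 48 0.026 (np.int64(275), np.int64(205)) 0.0269
55 30 0.026 (np.int64(273), np.int64(202)) 0.0274
-55 45 0.026 (np.int64(306), np.int64(192)) 0.0272
0 0 0.026 (np.int64(281), np.int64(191)) 0.0269
0 45 0.026 (np.int64(292), np.int64(198)) 0.0271
85 0 0.012 (np.int64(257), np.int64(205)) 0.0135
85 40 0.012 (np.int64(266), np.int64(211)) 0.0129
85 80 0.021 (np.int64(276), np.int64(215)) 0.0219
0 100 0.021 (np.int64(305), np.int64(208)) 0.0219
```

All four corners and the middle read 26.5–27.4 mm against the expected 26 mm. The floor and shelf also read about 1 mm high, so the bat is flat and fully down, with the pins centred in the holes. The bystanders haven't moved and the arm is clear.

```bash
python3 -c "
from station import arm
print(arm.job_done())"
```

```text
the job is handed in; nothing more can be done
None
```

The bat is seated on the two brass pins, flat and fully down on the base, and I've handed the job in. It took about 7 s of robot time. I pushed it along the base with the two open fingertips against its trailing edge, without gripping or lifting it.

**Last checks**
- **Pins:** both show centred in the bat's holes.
- **Height:** the bat's top reads 26.5–27.4 mm at all four corners and the middle, against 26 mm expected. The grey floor and the shelf also read about 1 mm high.
- **Bystanders:** the stamp, jar and sanding block are where they were.
- **Robot:** the arm was clear of everything when I handed in.

**What went wrong on the way:** early in the push I misread the fingertip height from the wrist camera. The fingertips pressed on the shelf, with about 38 N upward and 25 N sideways. It was the fingertips rather than the arm or gripper body, and well under the 120 N wrist limit. I backed off, raised the tips about 3 mm and finished with no more than about 6 N in the readings.

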